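Press-check the sprung seat under the short shaft sleeve

TASK

Check that the sprung seat under the shorter of the two standing shaft sleeves works freely: with the fingertips press gently down on the sleeve's top until the seat reaches the bottom of its 8 mm travel, then withdraw so that the sleeve springs back up. Do not grip or lift the sleeve, do not shift the carriage along its rails, and leave the longer sleeve, the wear ring, the bearing and the punch untouched.

Things in the scene. Friction and masses are not known exactly. Their poses are not given: they have to be found in the camera images.
- short_sleeve: Its origin is the centre of its underside, z up. The sleeve to press: plain upright stainless tube 40 mm tall, 46 mm outside diameter, 24 mm bore, 0.25 to 0.35 kg. It stands loose on one of the carriage's two sprung seat discs (58 mm diameter); which one varies. A 20 mm spigot, 12 mm high, on the seat stands up inside its bore and keeps it in place.
- short_top (a point): Centre of the short sleeve's open top end, level with its flat rim (11 mm wide, radius 12 to 23 mm from here). Pressed from above, sleeve and seat begin to sink together at about 2 to 3 N, are fully down (8 mm) at about 6 N against a solid stop, and spring back up when released.
- long_sleeve: Its origin is the centre of its underside, z up. Leave alone: the same kind of tube, 46 mm outside diameter, but 58 mm tall, standing on the other sprung seat, 150 mm from the first (centre to centre).
- wear_ring: Its origin is the centre of its underside, z up. Leave alone: dull cast-iron ring, 110 mm outside, 82 mm inside, 18 mm high, lying loose on the carriage.
- bearing: Its origin is the centre of its underside, z up. Leave alone: open steel ball bearing, 62 mm outside, 30 mm bore, 16 mm high, lying loose on the carriage.
- punch: Leave alone: drift punch lying on the carriage between the ring and the bearing, along its own x: square yellow handle 60 x 16 x 16 mm from x = -55 to +5 mm, then a 10 mm thick brass rod to x = +55 mm. Origin on its underside.
- carriage_mid (a point): Centre of the top face of the aluminium carriage plate (250 mm along its own x, 340 mm along its own y, 50 to 74 mm above the bench, as the packing under the rails varies). y along the rails, z up. The two seats are at x = -70 mm, y = +75 and -75 mm in this frame, on the robot's side; the sleeves stand 22 mm above the plate.
- carriage (a joint): Position of the carriage along its two rails in m, 0 as found, growing towards its own +y, free to slide 35 mm either way; about 4 N sideways moves it.
There are look-alikes about, which are no part of the job. Leave any green or orange look-alike of the short_sleeve alone.

How it is judged:
On the way:
1. the fingertips press the short sleeve down by 5 mm or more of the seat's 8 mm travel (z of short_sleeve in the frame of carriage_mid below 0.017 m and contact force between the fingers and short_sleeve above 1 N and angle between short_sleeve's own z axis and vertical below 0.12 rad), for 0.1 s.
At the end, for the whole second after the job is handed in: The short sleeve stands upright (within 0.06 rad) at rest on its seat, risen to within 1.5 mm of its full height and within 10 mm of where it was; the carriage, the long sleeve, wear ring, bearing and punch are all within 10 mm of where they were (z of short_sleeve in the frame of carriage_mid between 0.0205 and 0.024 m and angle between short_sleeve's own z axis and vertical below 0.06 rad and linear speed of short_sleeve below 0.01 m/s and distance of each of short_sleeve, long_sleeve, wear_ring, bearing, punch from where it was at the start of the episode below 0.01 m and value of joint carriage between -0.01 and 0.01 m); the robot touches nothing.
It fails at once if the robot touches the longer sleeve, wear ring, bearing or punch (over 1 N), or one of them moves more than 10 mm (contact force between any of the fingers, the arm and long_sleeve above 1 N or distance of any of long_sleeve, wear_ring, bearing, punch from where it was at the start of the episode above 0.01 m or contact force between any of the fingers, the arm and wear_ring above 1 N or contact force between any of the fingers, the arm and bearing above 1 N or contact force between any of the fingers, the arm and punch above 1 N).
It fails at once if the short sleeve is lifted more than 4 mm off its seat (z of short_sleeve in the frame of carriage_mid above 0.026 m).
It fails at once if the short sleeve is tipped by more than 0.2 rad or moved sideways out of place (15 mm) (angle between short_sleeve's own z axis and vertical above 0.2 rad or distance of short_sleeve from where it was at the start of the episode above 0.015 m).
It fails at once if the short sleeve is pressed hard, over 30 N (contact force between the fingers and short_sleeve above 30 N).
It fails at once if the carriage is shifted more than 10 mm along its rails (value of joint carriage above 0.01 m or value of joint carriage below -0.01 m).
It also fails if it takes over 29 s, if anything falls off the work surface, if the arm or the gripper's body presses on something with over 40 N, if the wrist force passes 120 N, or if a joint passes its speed limit or range.

ROBOT

A 7-joint arm with a two-finger parallel gripper is mounted at the origin on the work surface. World frame = base frame: x ahead of the robot, y to its left, z up, the work surface at z = 0. Lengths are in m, angles in rad, forces in N, time in s.
With the tool pointing down it reaches from about 0.425 to 0.925 m from the base axis. Payload 6.8 kg.
Tool frame: the origin (TCP) lies on the centre line of the jaws, within the pads' length; the fingertips stand 19 mm ahead of it and the grasp point (between the pads) is the TCP; z points along the fingers, y is the line along which they close (so a half turn about z gives the same grasp; the last joint's range is limited). The gripper opens to 85 mm and grips with 20 to 120 N. Pads are 22 mm wide; open, the fingers measure 114 mm over their backs; the gripper's body (76 mm by 85 mm) begins 54 mm behind the grasp point. The pads swing forward as they close: fully open they stand 13 mm farther back than shut.
Start: joints at [1.102, 0.477, 0.022, 1.555, -0.011, 1.109, -0.083], TCP at [0.238, -0.632, 0.25] pointing down, gripper open.
Joint ranges: [-2.96, 2.96], [-0.34, 2.1], [-1.41, 1.46], [0.24, 2.44], [-1.37, 4.51], [0.17, 1.92], [-2.96, 2.96]. Speed limits (rad/s): [2.39, 2.39, 3.14, 3.14, 3.14, 3.14, 3.14].

INTERFACE

Orientations are given as a rotation vector (axis times angle).
In Python, from bench import r gives the robot as it stands. The module is installed in compiled form; this text tells all that it offers.
- The arm moves only by the tool arm_command, never from a script. Its argument "rows" is a list of rows, each an object of numbers: "fingers": the opening, from -1 (shut) to 1 (fully open); "x", "y", "z": the shift along the tool's x, y, z in m; "ax", "ay", "az": the turn, a rotation vector about the tool's x, y, z in degrees. In form: [{"fingers": .., "x": .., "y": .., "z": .., "ax": .., "ay": .., "az": ..}, ...]. A call has 1 to 10 rows; each row shifts and turns the commanded pose from where the row before left it, along the tool's axes as they then stand; what a row does not reach is not made up. A row lasts 1/12 s, in which the tool goes at most 41.7 mm and 7.16 degrees, less where a joint would pass 70% of its speed; a pose out of reach is approached as far as the arm can. A call is refused whole if a number of a shift passes 0.0417 or a number of a turn 7.16, either way. A call with a gripper value outside its range is refused whole. The fingers move at their own pace and stop on an object; "grip_force" is the grip in N (left out, the last holds). Time passes only in rows, so rows that do not move let the fingers close. It gives the time, the measured TCP pose, the force, the opening and the grip force at its end, in the units of the state.
- r.get_obs(): the state, without advancing time (a new reading comes with each control period).
- r.grab_frame(name): name is "scene" or "top" or "wrist"; returns a dict with "frame" (420x560x3 uint8, red, green, blue), "depth" (420x560 float32, m along the optical axis (not along the pixel's ray), 0 where there is no reading), "K" (3x3 intrinsics, pixels), "world_from_camera" (4x4, takes a point from camera to world coordinates). Camera axes: x right, y down, z forward; pixel columns grow to the right and rows downward; lengths in m; the calibration is good to about 2 mm. A picture is of the moment at which its call begins.
- r.hand_in(): hands the job in; it is judged then, once.
The state is a dict: "clock": time; "joints": joint angles; "qvel": joint speeds; "tau": joint torques, N m; "tcp_pos": TCP position; "orientation": TCP orientation; "contact_force": force on the tool from outside, world axes, zero at the start; "moment": the same for the moment, N m; "grip_width": finger opening in m; "gripper_force": force on a finger pad.
Only numpy, scipy, OpenCV 4.12 (cv2) and the standard library are available. Lean on these libraries where they do the work, as an engineer would, in place of code of your own. Each camera call takes 0.05 s, during which the arm holds its last target. There are 200 camera calls.

## Working session

There is one attempt and no reset: what is moved stays moved. The work goes in short steps, Python scripts to look and compute and a tool call to move; the robot and the scene stay as the last step left them, time stands still between calls to the robot, and variables do not carry over. Pictures are saved under pics/ and viewed, at most 10 in all, crops included, and the job is handed in when it is done.

Besides the shell and the picture viewer there is one more tool, called after "Call:" in YAML: its name, and indented under it one key for each argument. arm_command: Moves the arm, as the interface text tells. Its arguments: {"type":"object","properties":{"rows":{"type":"array"},"grip_force":{"type":"number"}},"required":["rows"]}

```bash
mkdir -p pics
cat > h.py <<'E'
from bench import r
import numpy as np, cv2
def snap(n):
    f=r.grab_frame(n); np.savez(f'{n}.npz',**{k:np.array(v) for k,v in f.items()}); return f
def pts(f):
    K=f['K'];d=f['depth'];v,u=np.indices(d.shape)
    P=np.stack([(u-K[0,2])/K[0,0]*d,(v-K[1,2])/K[1,1]*d,d,np.ones_like(d)],-1)
    return (P@np.array(f['world_from_camera']).T)[...,:3]
E
python3 - <<'E'
from h import *
for n in('scene','top'):
    f=snap(n); cv2.imwrite(f'pics/{n}0.png',f['frame'][...,::-1])
print(r.get_obs())
E
```

```text
{'clock': 0.1, 'joints': array([ 1.10190554,  0.47769561,  0.02235726,  1.5563534 , -0.01148955,
        1.10933644, -0.08309246]), 'qvel': array([-1.89075476e-05, -2.21858359e-03,  2.04780550e-03, -1.45370561e-03,
        1.00892291e-03,  7.15925440e-04,  1.35203511e-03]), 'tau': array([ 3.69136833e-03, -5.97762501e+01,  1.61287844e+00, -2.81958640e+01,
        1.27497417e-02,  4.99593691e-03, -2.53419796e-05]), 'tcp_pos': array([ 0.23808286, -0.63106875,  0.24943751]), 'orientation': array([-3.08902675e+00, -5.63401369e-01,  6.78341108e-04]), 'contact_force': array([0.36793726, 0.84641867, 0.46471901]), 'moment': array([-0.04320222, -0.03679666, -0.0142101 ]), 'gripper_force': 0.0, 'grip_width': 0.08529436572836926}
```

View pics/top0.png

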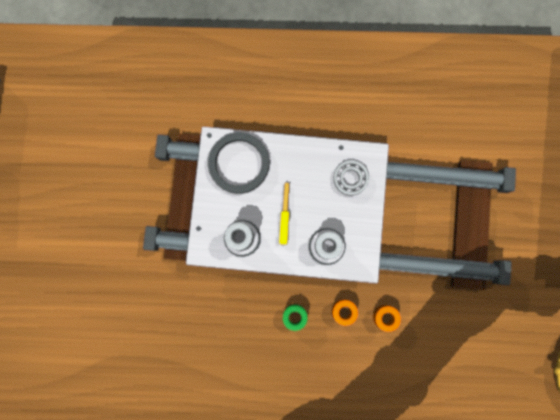

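View pics/scene0.png

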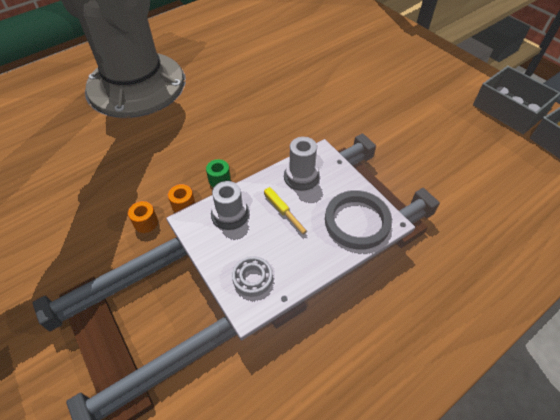

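The top view shows the long sleeve by the ring at about (241,236) and the short sleeve by the bearing at about (328,245). The scene view agrees, with the short one at (228,198). I'll measure both from depth.

Run:
```python
from h import *
for n,cs in(('top',[(328,245),(241,236)]),('scene',[(228,190),(303,147)])):
    f=np.load(n+'.npz');P=pts(f)
    for u,v in cs:
        Q=P[v-25:v+26,u-25:u+26].reshape(-1,3)
        z=Q[:,2]; h,e=np.histogram(z,np.arange(0,.2,.003)); print(n,(u,v),[(round(a,3),b) for a,b in zip(e,h) if b>25])
        top=np.percentile(z[z<.2],99.5)
        T=Q[abs(z-top)<.006]
        c,rad=cv2.minEnclosingCircle(T[:,:2].astype(np.float32)*1000)
        print('top z',np.median(T[:,2]),'centre',c,'R',rad,len(T))
    if n=='top':
        # plate
        for nm,(u,v) in dict(corners=(203,128),b=(386,143),c=(379,281),d=(188,264),mid=(300,160)).items(): print(nm,P[v,u].round(3))
    print(P[318,295].round(3) if n=='top' else '')
```

```text
top (328, 245) [(np.float64(0.066), np.int64(247)), (np.float64(0.069), np.int64(919)), (np.float64(0.072), np.int64(359)), (np.float64(0.075), np.int64(161)), (np.float64(0.078), np.int64(40)), (np.float64(0.09), np.int64(146)), (np.float64(0.093), np.int64(107)), (np.float64(0.102), np.int64(54)), (np.float64(0.105), np.int64(44)), (np.float64(0.129), np.int64(144)), (np.float64(0.132), np.int64(253)), (np.float64(0.135), np.int64(27))]
top z 0.13271300215410564 centre (518.4320678710938, -55.95140075683594) R 22.804338455200195 413
top (241, 236) [(np.float64(0.066), np.int64(227)), (np.float64(0.069), np.int64(892)), (np.float64(0.072), np.int64(414)), (np.float64(0.075), np.int64(140)), (np.float64(0.078), np.int64(29)), (np.float64(0.09), np.int64(114)), (np.float64(0.093), np.int64(97)), (np.float64(0.102), np.int64(53)), (np.float64(0.105), np.int64(43)), (np.float64(0.147), np.int64(152)), (np.float64(0.15), np.int64(258)), (np.float64(0.153), np.int64(34))]
top z 0.15071378940250973 centre (528.66162109375, 93.47636413574219) R 22.747880935668945 428
corners [0.726 0.172 0.
[... 1233 characters left out ...]
4(430)), (np.float64(0.072), np.int64(59)), (np.float64(0.09), np.int64(35)), (np.float64(0.093), np.int64(30)), (np.float64(0.108), np.int64(29)), (np.float64(0.111), np.int64(30)), (np.float64(0.114), np.int64(32)), (np.float64(0.117), np.int64(31)), (np.float64(0.123), np.int64(35)), (np.float64(0.126), np.int64(41)), (np.float64(0.129), np.int64(38)), (np.float64(0.132), np.int64(44)), (np.float64(0.135), np.int64(51)), (np.float64(0.138), np.int64(45)), (np.float64(0.141), np.int64(53)), (np.float64(0.144), np.int64(52)), (np.float64(0.147), np.int64(123)), (np.float64(0.15), np.int64(222))]
top z 0.15032837963518852 centre (527.0963745117188, 90.82120513916016) R 23.667503356933594 359
```

Short sleeve top is at (0.518, -0.057, 0.132), R 23, with the plate at 0.070 (70+22+40 = 132 mm). The spacing is 150 mm, and the long sleeve is 18 mm taller. All of this agrees with the given sizes. I'll press on both sides of the rim with the fingers about 30 mm apart, and move above it first.

Call:
arm_command:
  rows:
    - {"fingers":-0.29,"x":0.0232,"y":-0.0219}
    - {"fingers":-0.29,"x":0.0232,"y":-0.0219}
    - {"fingers":-0.29,"x":0.0232,"y":-0.0219}
    - {"fingers":-0.29,"x":0.0232,"y":-0.0219}
    - {"fingers":-0.29,"x":0.0232,"y":-0.0219}
    - {"fingers":-0.29,"x":0.0232,"y":-0.0219}
    - {"fingers":-0.29,"x":0.0232,"y":-0.0219}
    - {"fingers":-0.29,"x":0.0232,"y":-0.0219}
    - {"fingers":-0.29,"x":0.0232,"y":-0.0219}
    - {"fingers":-0.29,"x":0.0232,"y":-0.0219}

```text
validation failed for argument at $.ro...
```

Call:
arm_command:
  rows:
    - {"fingers":-0.29,"x":0.0232,"y":-0.0219}
    - {"fingers":-0.29,"x":0.0232,"y":-0.0219}
    - {"fingers":-0.29,"x":0.0232,"y":-0.0219}
    - {"fingers":-0.29,"x":0.0232,"y":-0.0219}
    - {"fingers":-0.29,"x":0.0232,"y":-0.0219}
    - {"fingers":-0.29,"x":0.0232,"y":-0.0219}
    - {"fingers":-0.29,"x":0.0232,"y":-0.0219}
    - {"fingers":-0.29,"x":0.0232,"y":-0.0219}
    - {"fingers":-0.29,"x":0.0232,"y":-0.0219}
    - {"fingers":-0.29,"x":0.0232,"y":-0.0219}

```text
validation failed for argument at $.ro...
```

Call:
arm_command:
  rows:
    - {"z":0.012}
    - {"z":0.012}
    - {"z":0.012}
    - {"z":0.012}
    - {"z":0}
    - {"z":0}

```text
validation failed for argument at $.ro...
```

Run:
```python
from h import *
from scipy.spatial.transform import Rotation as R
f=snap('wrist'); cv2.imwrite('pics/w1.png',f['frame'][...,::-1])
o=r.get_obs(); M=R.from_rotvec(o['orientation']).as_matrix()
print(o['clock'],o['tcp_pos'],o['contact_force'],o['grip_width'],M.round(3))
print('to go, tool axes',M.T@(np.array([.518,-.057,.132])-o['tcp_pos']))
P=pts(f); t=P[(abs(P[...,2]-.132)<.004)&(np.hypot(P[...,0]-.518,P[...,1]+.057)<.04)]
print(len(t),cv2.minEnclosingCircle(t[:,:2].astype(np.float32)*1000), np.median(t[:,2]))
```

```text
0.15 [ 0.23814628 -0.63112957  0.24954486] [-0.55332206  0.72257777 -1.03577932] 0.08541872536006835 [[ 0.936  0.353 -0.001]
 [ 0.353 -0.936  0.001]
 [-0.    -0.001 -1.   ]]
to go, tool axes [ 0.46453221 -0.43819365  0.11813471]
0 ((0.0, 0.0), 0.0) nan
  return _methods._mean(a, axis=axis, dtype=dtype,
  ret = ret.dtype.type(ret / rcount)
```

View pics/w1.png

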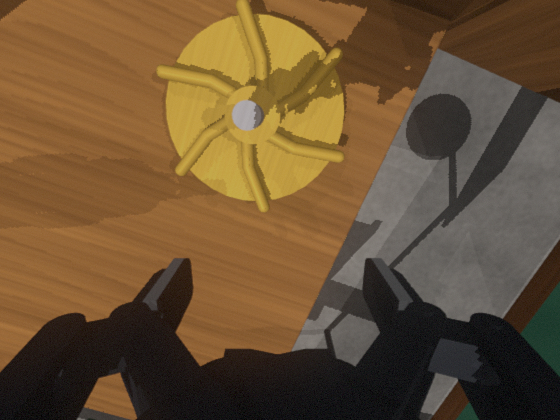

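The calls were refused, probably because every row needs all its fields, and the arm didn't move. The wrist view shows only the bench and the open fingers. I'll resend with complete rows.

Call:
arm_command:
  rows:
    - {"fingers":-0.29,"x":0.0232,"y":-0.0219,"z":0,"ax":0,"ay":0,"az":0}
    - {"fingers":-0.29,"x":0.0232,"y":-0.0219,"z":0,"ax":0,"ay":0,"az":0}
    - {"fingers":-0.29,"x":0.0232,"y":-0.0219,"z":0,"ax":0,"ay":0,"az":0}
    - {"fingers":-0.29,"x":0.0232,"y":-0.0219,"z":0,"ax":0,"ay":0,"az":0}
    - {"fingers":-0.29,"x":0.0232,"y":-0.0219,"z":0,"ax":0,"ay":0,"az":0}
    - {"fingers":-0.29,"x":0.0232,"y":-0.0219,"z":0,"ax":0,"ay":0,"az":0}
    - {"fingers":-0.29,"x":0.0232,"y":-0.0219,"z":0,"ax":0,"ay":0,"az":0}
    - {"fingers":-0.29,"x":0.0232,"y":-0.0219,"z":0,"ax":0,"ay":0,"az":0}
    - {"fingers":-0.29,"x":0.0232,"y":-0.0219,"z":0,"ax":0,"ay":0,"az":0}
    - {"fingers":-0.29,"x":0.0232,"y":-0.0219,"z":0,"ax":0,"ay":0,"az":0}

```text
clock: 0.98
tcp_pos: [0.3783, -0.3432, 0.2502]
orientation: [-3.091, -0.563, 0.0]
contact_force: [0.7, -0.2, -0.5]
grip_width: 0.0303
gripper_force: 0.0
```

Call:
arm_command:
  rows:
    - {"fingers":-0.29,"x":0.0232,"y":-0.0219,"z":0,"ax":0,"ay":0,"az":0}
    - {"fingers":-0.29,"x":0.0232,"y":-0.0219,"z":0,"ax":0,"ay":0,"az":0}
    - {"fingers":-0.29,"x":0.0232,"y":-0.0219,"z":0,"ax":0,"ay":0,"az":0}
    - {"fingers":-0.29,"x":0.0232,"y":-0.0219,"z":0,"ax":0,"ay":0,"az":0}
    - {"fingers":-0.29,"x":0.0232,"y":-0.0219,"z":0,"ax":0,"ay":0,"az":0}
    - {"fingers":-0.29,"x":0.0232,"y":-0.0219,"z":0,"ax":0,"ay":0,"az":0}
    - {"fingers":-0.29,"x":0.0232,"y":-0.0219,"z":0,"ax":0,"ay":0,"az":0}
    - {"fingers":-0.29,"x":0.0232,"y":-0.0219,"z":0,"ax":0,"ay":0,"az":0}
    - {"fingers":-0.29,"x":0.0232,"y":-0.0219,"z":0,"ax":0,"ay":0,"az":0}
    - {"fingers":-0.29,"x":0.0232,"y":-0.0219,"z":0,"ax":0,"ay":0,"az":0}

```text
clock: 1.82
tcp_pos: [0.5181, -0.0566, 0.2502]
orientation: [3.091, 0.563, -0.0]
contact_force: [0.1, -0.3, -0.6]
grip_width: 0.0304
gripper_force: 0.0
```

Call:
arm_command:
  rows:
    - {"fingers":-0.29,"x":0,"y":0,"z":0.012,"ax":0,"ay":0,"az":0}
    - {"fingers":-0.29,"x":0,"y":0,"z":0.012,"ax":0,"ay":0,"az":0}
    - {"fingers":-0.29,"x":0,"y":0,"z":0.012,"ax":0,"ay":0,"az":0}
    - {"fingers":-0.29,"x":0,"y":0,"z":0.012,"ax":0,"ay":0,"az":0}
    - {"fingers":-0.29,"x":0,"y":0,"z":0,"ax":0,"ay":0,"az":0}
    - {"fingers":-0.29,"x":0,"y":0,"z":0,"ax":0,"ay":0,"az":0}
    - {"fingers":-0.29,"x":0,"y":0,"z":0,"ax":0,"ay":0,"az":0}

```text
clock: 2.4
tcp_pos: [0.5181, -0.058, 0.2028]
orientation: [3.091, 0.563, 0.001]
contact_force: [-0.3, -0.1, -0.0]
grip_width: 0.0304
gripper_force: 0.0
```

Run:
```python
from h import *
from scipy.spatial.transform import Rotation as R
f=snap('wrist'); cv2.imwrite('pics/w2.png',f['frame'][...,::-1])
o=r.get_obs(); M=R.from_rotvec(o['orientation']).as_matrix()
print(o['clock'],o['tcp_pos'],o['contact_force'],o['grip_width'])
P=pts(f); t=P[(abs(P[...,2]-.132)<.005)&(np.hypot(P[...,0]-.518,P[...,1]+.057)<.04)]
print(len(t),np.ptp(t,0),t.min(0),t.max(0))
print('to go, tool axes',M.T@(np.array([.518,-.057,.132])-o['tcp_pos']))
Q=(P-o['tcp_pos'])@M; q=Q[(f['depth']>0)&(Q[...,2]>-.02)&(Q[...,2]<.03)&(abs(Q[...,1])<.06)]
print('finger pts tool frame',q.min(0),q.max(0))
```

```text
2.45 [ 0.51829866 -0.05801039  0.20310753] [ 0.28643428 -0.28449469  0.52608686] 0.03030203674624727
2299 [0.04568825 0.04523134 0.00755924] [ 0.49440481 -0.08022045  0.12702427] [ 0.54009307 -0.03498911  0.13458351]
to go, tool axes [-3.69203302e-06 -1.08729290e-03  7.11070219e-02]
finger pts tool frame [-0.01113731 -0.02925959 -0.01997901] [0.01246165 0.02849557 0.01972083]
```

View pics/w2.png

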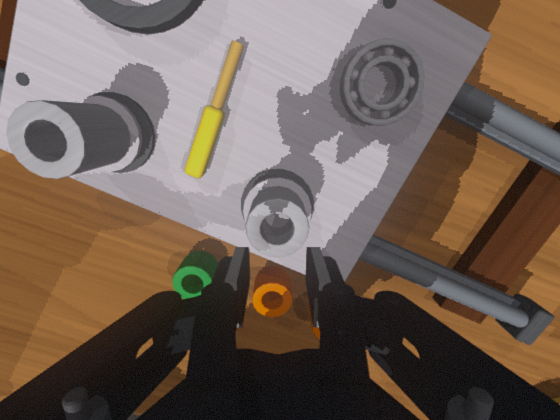

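The wrist view shows the fingers straddling the axis of the short sleeve, whose top is at about (277,228). The rim centre measures (0.517, -0.0575), and the tip bars fall on the rim annulus. The long sleeve at (50,140) is well clear. I'm descending to just above contact.

Call:
arm_command:
  rows:
    - {"fingers":-0.29,"x":-0.0005,"y":0,"z":0.01,"ax":0,"ay":0,"az":0}
    - {"fingers":-0.29,"x":0,"y":0,"z":0.01,"ax":0,"ay":0,"az":0}
    - {"fingers":-0.29,"x":0,"y":0,"z":0.01,"ax":0,"ay":0,"az":0}
    - {"fingers":-0.29,"x":0,"y":0,"z":0.01,"ax":0,"ay":0,"az":0}
    - {"fingers":-0.29,"x":0,"y":0,"z":0.006,"ax":0,"ay":0,"az":0}
    - {"fingers":-0.29,"x":0,"y":0,"z":0,"ax":0,"ay":0,"az":0}
    - {"fingers":-0.29,"x":0,"y":0,"z":0,"ax":0,"ay":0,"az":0}
    - {"fingers":-0.29,"x":0,"y":0,"z":0,"ax":0,"ay":0,"az":0}

```text
clock: 3.12
tcp_pos: [0.5176, -0.0581, 0.1565]
orientation: [3.091, 0.564, 0.001]
contact_force: [0.8, 0.3, 0.4]
grip_width: 0.03
gripper_force: 0.0
```

Call:
arm_command:
  rows:
    - {"fingers":-0.29,"x":0,"y":0,"z":0.001,"ax":0,"ay":0,"az":0}
    - {"fingers":-0.29,"x":0,"y":0,"z":0.001,"ax":0,"ay":0,"az":0}
    - {"fingers":-0.29,"x":0,"y":0,"z":0.001,"ax":0,"ay":0,"az":0}
    - {"fingers":-0.29,"x":0,"y":0,"z":0.001,"ax":0,"ay":0,"az":0}
    - {"fingers":-0.29,"x":0,"y":0,"z":0.001,"ax":0,"ay":0,"az":0}
    - {"fingers":-0.29,"x":0,"y":0,"z":0,"ax":0,"ay":0,"az":0}
    - {"fingers":-0.29,"x":0,"y":0,"z":0,"ax":0,"ay":0,"az":0}

```text
clock: 3.7
tcp_pos: [0.5174, -0.0582, 0.1514]
orientation: [3.091, 0.564, 0.0]
contact_force: [0.1, -0.4, 1.2]
grip_width: 0.0299
gripper_force: 0.6
```

Near contact. I'll continue in 2 mm steps, watching the force.

Call:
arm_command:
  rows:
    - {"fingers":-0.29,"x":0,"y":0,"z":0.001,"ax":0,"ay":0,"az":0}
    - {"fingers":-0.29,"x":0,"y":0,"z":0.001,"ax":0,"ay":0,"az":0}
    - {"fingers":-0.29,"x":0,"y":0,"z":0.001,"ax":0,"ay":0,"az":0}
    - {"fingers":-0.29,"x":0,"y":0,"z":0,"ax":0,"ay":0,"az":0}
    - {"fingers":-0.29,"x":0,"y":0,"z":0,"ax":0,"ay":0,"az":0}

```text
clock: 4.12
tcp_pos: [0.5175, -0.0581, 0.1484]
orientation: [3.09, 0.564, 0.0]
contact_force: [-0.7, 0.0, 3.7]
grip_width: 0.0303
gripper_force: 1.6
```

Call:
arm_command:
  rows:
    - {"fingers":-0.29,"x":0,"y":0,"z":0.001,"ax":0,"ay":0,"az":0}
    - {"fingers":-0.29,"x":0,"y":0,"z":0.001,"ax":0,"ay":0,"az":0}
    - {"fingers":-0.29,"x":0,"y":0,"z":0,"ax":0,"ay":0,"az":0}
    - {"fingers":-0.29,"x":0,"y":0,"z":0,"ax":0,"ay":0,"az":0}

```text
clock: 4.45
tcp_pos: [0.5175, -0.0581, 0.1464]
orientation: [3.091, 0.564, 0.0]
contact_force: [-1.0, -0.3, 3.1]
grip_width: 0.0301
gripper_force: 2.1
```

Call:
arm_command:
  rows:
    - {"fingers":-0.29,"x":0,"y":0,"z":0.001,"ax":0,"ay":0,"az":0}
    - {"fingers":-0.29,"x":0,"y":0,"z":0.001,"ax":0,"ay":0,"az":0}
    - {"fingers":-0.29,"x":0,"y":0,"z":0,"ax":0,"ay":0,"az":0}
    - {"fingers":-0.29,"x":0,"y":0,"z":0,"ax":0,"ay":0,"az":0}

```text
clock: 4.78
tcp_pos: [0.5175, -0.0581, 0.1444]
orientation: [3.091, 0.564, 0.0]
contact_force: [-0.8, -0.1, 5.8]
grip_width: 0.0306
gripper_force: 2.6
```

Call:
arm_command:
  rows:
    - {"fingers":-0.29,"x":0,"y":0,"z":0.001,"ax":0,"ay":0,"az":0}
    - {"fingers":-0.29,"x":0,"y":0,"z":0,"ax":0,"ay":0,"az":0}
    - {"fingers":-0.29,"x":0,"y":0,"z":0,"ax":0,"ay":0,"az":0}

```text
clock: 5.03
tcp_pos: [0.5175, -0.0581, 0.1434]
orientation: [3.091, 0.564, 0.0]
contact_force: [-1.6, -0.1, 5.6]
grip_width: 0.0304
gripper_force: 2.8
```

Call:
arm_command:
  rows:
    - {"fingers":-0.29,"x":0,"y":0,"z":0.0005,"ax":0,"ay":0,"az":0}
    - {"fingers":-0.29,"x":0,"y":0,"z":0,"ax":0,"ay":0,"az":0}
    - {"fingers":-0.29,"x":0,"y":0,"z":0,"ax":0,"ay":0,"az":0}

```text
clock: 5.28
tcp_pos: [0.5175, -0.0581, 0.1434]
orientation: [3.09, 0.563, 0.001]
contact_force: [-2.3, -0.2, 8.8]
grip_width: 0.0304
gripper_force: 4.8
```

The stop is reached: TCP held at 0.1434 while the force rose to 8.8 N. Now I'll withdraw straight up, slowly at first.

Call:
arm_command:
  rows:
    - {"fingers":-0.29,"x":0,"y":0,"z":-0.001,"ax":0,"ay":0,"az":0}
    - {"fingers":-0.29,"x":0,"y":0,"z":-0.0015,"ax":0,"ay":0,"az":0}
    - {"fingers":-0.29,"x":0,"y":0,"z":-0.0015,"ax":0,"ay":0,"az":0}
    - {"fingers":-0.29,"x":0,"y":0,"z":-0.0015,"ax":0,"ay":0,"az":0}
    - {"fingers":-0.29,"x":0,"y":0,"z":-0.0015,"ax":0,"ay":0,"az":0}
    - {"fingers":-0.29,"x":0,"y":0,"z":-0.0015,"ax":0,"ay":0,"az":0}
    - {"fingers":-0.29,"x":0,"y":0,"z":-0.0015,"ax":0,"ay":0,"az":0}
    - {"fingers":-0.29,"x":0,"y":0,"z":-0.002,"ax":0,"ay":0,"az":0}
    - {"fingers":-0.29,"x":0,"y":0,"z":-0.004,"ax":0,"ay":0,"az":0}
    - {"fingers":-0.29,"x":0,"y":0,"z":-0.008,"ax":0,"ay":0,"az":0}

```text
clock: 6.12
tcp_pos: [0.5165, -0.0581, 0.1663]
orientation: [-3.09, -0.564, 0.003]
contact_force: [0.1, 0.5, 0.0]
grip_width: 0.0301
gripper_force: 0.0
```

Call:
arm_command:
  rows:
    - {"fingers":-0.29,"x":0,"y":0,"z":-0.015,"ax":0,"ay":0,"az":0}
    - {"fingers":-0.29,"x":0,"y":0,"z":-0.015,"ax":0,"ay":0,"az":0}
    - {"fingers":-0.29,"x":0,"y":0,"z":-0.015,"ax":0,"ay":0,"az":0}
    - {"fingers":-0.29,"x":0,"y":0,"z":0,"ax":0,"ay":0,"az":0}
    - {"fingers":-0.29,"x":0,"y":0,"z":0,"ax":0,"ay":0,"az":0}
    - {"fingers":-0.29,"x":0,"y":0,"z":0,"ax":0,"ay":0,"az":0}

```text
clock: 6.62
tcp_pos: [0.517, -0.0582, 0.2115]
orientation: [-3.091, -0.564, 0.001]
contact_force: [-0.0, -0.4, -0.1]
grip_width: 0.0298
gripper_force: 0.0
```

Run:
```python
from h import *
old=np.load('scene.npz'); f=snap('scene'); w=snap('wrist')
for n,x in(('scene0',old),('scene1',f),('wrist1',w)):
    P=pts(x)
    t=P[(abs(P[...,2]-.130)<.008)&(np.hypot(P[...,0]-.518,P[...,1]+.057)<.026)]
    if n=='wrist1': t=t[t[:,2]<.136]
    k=t[t[:,2]>np.percentile(t[:,2],98)-.005]
    print(n,len(k),np.median(k[:,2]),cv2.minEnclosingCircle(k[:,:2].astype(np.float32)*1000))
cv2.imwrite('pics/s1.png',f['frame'][...,::-1]); print(r.get_obs()['tcp_pos'],r.get_obs()['contact_force'])
```

```text
Traceback (most recent call last):
  File "h.py", line 6, in pts
    K=f['K'];d=f['depth'];v,u=np.indices(d.shape)
               ~^^^^^^^^^
zipfile.BadZipFile: Bad CRC-32 for file 'depth.npy'
```

The script overwrote the old scene file while it was still open. I'll compare the new frames with the values measured earlier instead (top z 0.1325, centre (517.3, -58.0)).

Run:
```python
from h import *
f=snap('scene'); w=snap('wrist')
for n,x in(('scene1',f),('wrist1',w)):
    P=pts(x)
    k=P[(abs(P[...,2]-.132)<.006)&(np.hypot(P[...,0]-.518,P[...,1]+.057)<.026)]
    print(n,len(k),np.percentile(k[:,2],[25,50,75,90]),cv2.minEnclosingCircle(k[:,:2].astype(np.float32)*1000))
P=pts(f); k=P[(abs(P[...,2]-.150)<.006)&(np.hypot(P[...,0]-.528,P[...,1]-.092)<.03)]
print('long',np.median(k[:,2]),cv2.minEnclosingCircle(k[:,:2].astype(np.float32)*1000))
cv2.imwrite('pics/s1.png',f['frame'][...,::-1]); print(r.get_obs()['tcp_pos'],r.get_obs()['contact_force'])
```

```text
scene1 446 [0.13143013 0.1322949  0.13303577 0.13364968] ((517.552978515625, -57.75517654418945), 23.444072723388672)
wrist1 2189 [0.13177304 0.13231707 0.132792   0.13320193] ((517.1976318359375, -57.31142807006836), 23.029632568359375)
long 0.15016537822640608 ((527.9053955078125, 92.12659454345703), 23.727188110351562)
[ 0.51683547 -0.05812627  0.21102193] [ 0.58065356 -0.47384737  0.60154222]
```

View pics/s1.png

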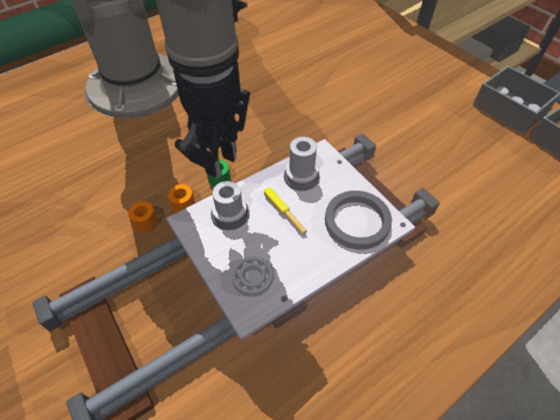

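The short sleeve at (228,195) is upright and back at full height (top 0.132), in the same place as before. Nothing else has moved and the gripper is clear. Handing in.

```bash
python3 -c "
from bench import r
print(r.hand_in())"
```

```text
the job is handed in; nothing more can be done
None
```

I pressed the short sleeve down to its stop (about 8 mm, 9 N at the last reading), it sprang back to full height in place with nothing else seen to move, and the job is handed in; no verdict came back.

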